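# Seat a well plate in its carrier and swing the retaining arm shut

## Robot

A 6-joint arm with a two-finger parallel gripper is mounted at the origin on the work surface. World frame = base frame: x ahead of the robot, y to its left, z up, the work surface at z = 0. Lengths are in m, angles in rad, forces in N, time in s.
With the tool pointing down it reaches from about 0.3 to 0.825 m from the base axis. Payload 5.4 kg.
Tool frame: the origin (TCP) lies at the very end of the fingers, on their centre line; the grasp point (between the pads) lies 19 mm behind it; z points along the fingers, x is the direction in which the jaws open and shut, and the axes are right-handed (so a half turn about z gives the same grasp; the last joint's range is limited). The gripper opens to 92 mm and grips with 3 to 60 N. Pads are 20 mm wide; open, the fingers measure 128 mm over their backs; the gripper's body (75 mm by 189 mm) begins 69 mm behind the grasp point.
Start: joints at [1.119, 0.158, 1.597, -0, 1.386, -0.21], TCP at [0.138, 0.558, 0.175] pointing down, gripper open.
Joint ranges: [-2.91, 2.91], [-0.94, 2.29], [0.18, 2.7], [-1.29, 4.43], [0.17, 2.64], [-3, 3]. Speed limits (rad/s): [2.57, 2.57, 3.14, 3.14, 3.14, 3.14].

## Interface

Orientations are given as a rotation vector (axis times angle).
In Python, from workcell import bot gives the robot as it stands. Calls block until the motion is done:
- bot.goto(position, orientation): joint-space move of the TCP to a pose.
- bot.line_to(position, rot=None, max_speed=0.15): straight line of the TCP; rot=None keeps the orientation; max_speed is the mean speed in m/s.
- bot.set_joints(angles): joint-space move.
- bot.set_gripper(opening, newtons=None): opening from 0.0 (shut) to 1.0 (fully open); newtons is the grip in N (None keeps the last); returns when the fingers have stopped.
- bot.hold(seconds).
- bot.inverse_kinematics(position, orientation): joint angles nearest the present ones, or None.
- bot.read_camera(name): name is "scene" or "top"; returns a dict with "pixels" (400x640x3 uint8, blue, green, red), "fx", "fy", "cx", "cy" (pixels), "k1" (the pictures are not rectified: a ray, as slopes to the right and down, at radius r is drawn at 1 + k1 r^2 times it, then the intrinsics apply), "R" (3x3) and "t" (3): a world point X has camera coordinates R X + t. Camera axes: x right, y down, z forward; pixel columns grow to the right and rows downward; lengths in m; the calibration is good to about 2 mm. A picture is of the moment at which its call begins. There is no depth.
A pose or a line that the arm cannot do raises bot.MotionError and nothing moves.
- bot.job_done(): hands the job in, once; it reports no verdict.
Readings, each from a call of its own:
- bot.current_clock(): time.
- bot.current_joints(): joint angles.
- bot.current_joint_vel(): joint speeds.
- bot.current_effort(): joint torques, N m.
- bot.current_ee_pos(): TCP position.
- bot.current_tool_rot(): TCP orientation.
- bot.current_contact_force(): force on the tool from outside, world axes, zero at the start.
- bot.current_ft_torque(): the same for the moment, N m.
- bot.current_opening(): opening from 0.0 (shut) to 1.0 (fully open).
Only numpy, scipy, OpenCV 4.12 (cv2) and the standard library are available. Lean on these libraries where they do the work, as an engineer would, in place of code of your own. Each camera call takes 0.05 s, during which the arm holds its last target. There are 200 camera calls.

## Task

Two plate carriers are fixed to the bench and one of them has a white well plate lying partly out of its open end. With a fingertip push that plate along the carrier until it is fully home against the rear stop, then push the same carrier's swing arm round until it lies across the open end behind the plate, resting against its keeper. The plate must stay flat and not be lifted; leave the empty carrier's arm and the other things on the bench where they are.

Things in the scene. Friction and masses are not known exactly. Their poses are not given: they have to be found in the camera images.
- loaded_carrier: Fixed carrier that holds the plate. Origin on the bench, mid-width; +x is the way the plate is pushed home, open end at -x (towards the robot). Slate base 150 mm wide, 8 mm thick, x from -100 to 115 mm. Dark red rails: inner faces y = +-44.5, x -30 to 107, top 20 mm above the bench. Rear stop face x = 98, top 30 mm. Steel keeper 7 x 12 mm at x = -32.5, y = -51.5, top 34 mm.
- plate: Loose white 96-well plate, 127.8 (its x) x 85.5 x 28 mm high, about 0.12 kg, flat on the carrier's base between the rails (1.75 mm free each side), its x along the carrier's x. Origin: centre of its underside. Fully home it is at x = 34 mm in the carrier's frame; it starts 25 to 60 mm short of that. Slides with about 1 N and stays where it is left.
- loaded_pivot (a point): Upright pivot axis of the loaded carrier's swing arm, at mid-height of the arm, 25 mm above the bench; in the carrier's frame x = -42, y = 64 mm.
- loaded_arm (a joint): Angle (rad) of the loaded carrier's swing arm. 0 = shut: it points along the carrier's -y across the open end, against the keeper (hard stop), 6 mm from a plate that is home. Grows as it opens, clockwise seen from above: 1.57 = along -x. Starts at 1.75 to 2.3, stop at 2.6. Pushed shut counter-clockwise. Stiff hinge (0.06 N m, under 1 N at 80 mm), no spring: stays where left.
- loaded_arm_tip (a point): Free end of the loaded carrier's swing arm, 120 mm from the pivot axis, at mid-height, 25 mm above the bench. The arm is a plain dark steel bar 12 mm wide and 14 mm high, 18 to 32 mm above the bench; round boss of 22 mm diameter at the pivot.
- empty_carrier: The other fixed carrier, the same in shape and size, with no plate. Not to be used.
- empty_arm_tip (a point): Free end of the empty carrier's swing arm (the same bar, which also starts open at 1.75 to 2.3 rad); to be left alone.
- vial: Bystander: amber capped bottle, 34 mm diameter, 85 mm high; origin at the centre of its underside.
- jar: Bystander: clear lidded jar, 64 mm diameter, 90 mm high; origin at the centre of its underside.
- tipbox: Bystander: closed grey and white box of pipette tips, 84 x 122 x 67 mm high; origin at the centre of its underside.
Not all that is in view belongs to the job. Of the things that look like the plate, the middle-sized one is meant.

How it is judged:
By the outcome, as a careful person would: the job done as asked, in the order asked, and still so for the second after the job is handed in, with the robot touching nothing.
It also fails if it takes over 45 s, if anything falls off the work surface, if the arm or the gripper's body presses on something with over 40 N, if the wrist force passes 120 N, or if a joint passes its speed limit or range.

## Working session

There is one attempt and no reset: what is moved stays moved. The work goes in short steps, each a Python script; the robot and the scene stay as the last script left them, time stands still between calls to the robot, and variables do not carry over. Pictures are saved under pics/ and viewed, about 8 in all and at most 12, crops included, and the job is handed in when it is done.

```bash
mkdir -p pics; cat > h.py <<'E'
import numpy as np, cv2
from workcell import bot
def cam(n):
    c=bot.read_camera(n); return c
def ray(c,u,v):
    K=np.array([[c["fx"],0,c["cx"]],[0,c["fy"],c["cy"]],[0,0,1.]])
    d=np.array([(u-c["cx"])/c["fx"],(v-c["cy"])/c["fy"]]); s=d.copy()
    for _ in range(20): s=d/(1+c["k1"]*(s@s))
    R=np.array(c["R"]); t=np.array(c["t"])
    return -R.T@t, R.T@np.array([s[0],s[1],1])
def plane(c,u,v,z):
    o,d=ray(c,u,v); return o+d*(z-o[2])/d[2]
def proj(c,X):
    p=np.array(c["R"])@np.array(X)+np.array(c["t"]); s=p[:2]/p[2]; s=s*(1+c["k1"]*(s@s))
    return s*[c["fx"],c["fy"]]+[c["cx"],c["cy"]]
E
python3 - <<'E'
from h import *
import pickle
for n in("scene","top"):
    c=cam(n); cv2.imwrite(f"pics/{n}0.png",c["pixels"]); pickle.dump(c,open(n+"0.pkl","wb"))
    print(n,c["fx"],c["cx"],c["cy"],c["k1"],(-np.array(c["R"]).T@np.array(c["t"])).round(3),np.array(c["R"]).round(2).tolist())
print(bot.current_clock(),bot.current_tool_rot())
E
```

```text
scene 481.44865867052687 338.2398262267483 194.8686467425487 -0.10471596295841726 [ 1.241 -0.401  0.973] [[0.51, 0.86, -0.01], [0.65, -0.39, -0.65], [-0.56, 0.33, -0.76]]
top 450.0125027837154 329.67026735252284 200.60074584752974 -0.0512750136561359 [ 0.393 -0.026  1.189] [[-0.02, -1.0, -0.02], [-0.99, 0.02, -0.16], [0.16, 0.02, -0.99]]
0.1 [ 2.47255678e+00  1.93684179e+00 -2.37558205e-03]
```

View pics/scene0.png

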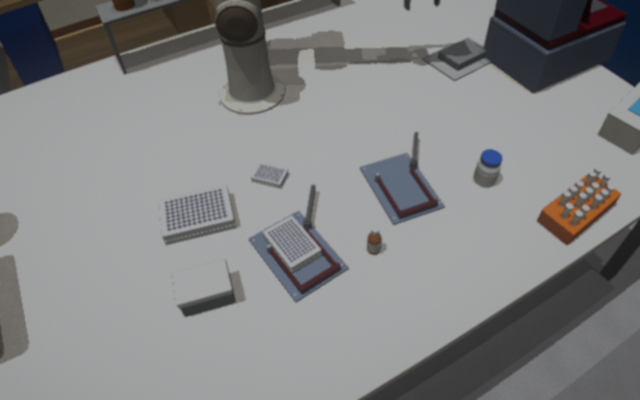

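View pics/top0.png

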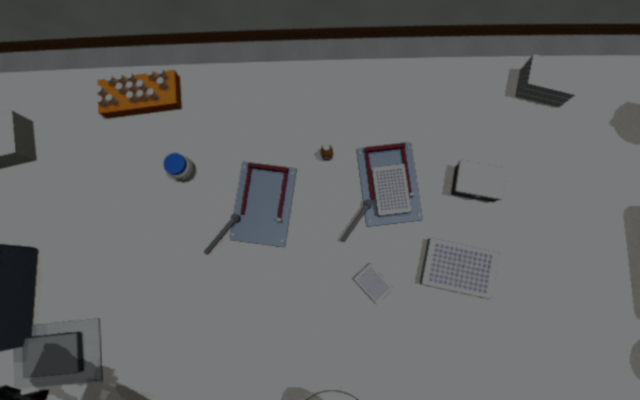

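Plate look-alikes in the top view: a large one at (460,268), a middle one at (392,190) inside the right-hand carrier, and a small one at (372,284). The middle-sized one fits, because it lies in a carrier. Its arm runs from (368,205) to (343,238). The other carrier, at (265,203), is empty. Next I'll take an enlarged crop and measure.

```bash
python3 - <<'E'
from h import *
import pickle
c=pickle.load(open("top0.pkl","rb")); im=c["pixels"]
x0,y0,x1,y1=330,130,440,250
cr=im[y0:y1,x0:x1]
cv2.imwrite("pics/crop1.png",cv2.resize(cr,None,fx=5,fy=5,interpolation=cv2.INTER_CUBIC))
hsv=cv2.cvtColor(cr,cv2.COLOR_BGR2HSV)
for n,(u,v) in dict(slate=(362,190),slate2=(414,205),red=(385,148),plate=(375,212),plateedge=(392,212),bench=(340,160),arm=(355,221),boss=(367,205),keeper=(411,196)).items(): print(n,im[v,u],hsv[v-y0,u-x0])
E
```

```text
slate [99 89 81] [107  46  99]
slate2 [113 100  91] [108  50 113]
red [22 15 54] [175 184  54]
plate [72 63 56] [107  57  72]
plateedge [120 120 117] [ 90   6 120]
bench [121 121 118] [ 90   6 121]
arm [65 62 61] [113  16  65]
boss [54 51 49] [108  24  54]
keeper [64 62 59] [102  20  64]
```

View pics/crop1.png

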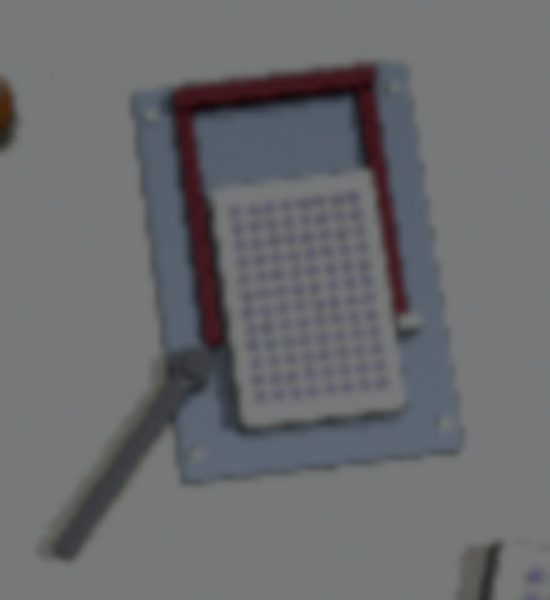

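The crop confirms it: the middle-sized 96-well plate sits in the carrier, partly out at the bottom (-x) end. In crop pixels the arm runs from its boss at (187,367) to its tip at (62,550), and the keeper is at (410,322). Next I'll measure these with masks.

```bash
cat > meas.py <<'E'
from h import *
def big(m,near=None):
    cs,_=cv2.findContours(m.astype(np.uint8),cv2.RETR_EXTERNAL,cv2.CHAIN_APPROX_NONE)
    return max(cs,key=cv2.contourArea)[:,0,:]
def rect(c,cnt,z):
    P=np.array([plane(c,u,v,z)[:2] for u,v in cnt])
    r=cv2.minAreaRect((P*1000).astype(np.float32)); return np.array(r[0])/1000,r[1],r[2],P
def masks(c):
    im=c["pixels"]; hsv=cv2.cvtColor(im,cv2.COLOR_BGR2HSV).astype(int); H,S,V=cv2.split(hsv.astype(np.uint8))
    roi=np.zeros(im.shape[:2],bool); roi[135:250,330:432]=1
    return H,S,V,roi
E
python3 - <<'E'
from meas import *
import pickle
c=pickle.load(open("top0.pkl","rb")); H,S,V,roi=masks(c)
sl=roi&(S>30)&(H>98)&(H<118)&(V>60)
cnt=big(cv2.morphologyEx((sl|(roi&(S>100))).astype(np.uint8),cv2.MORPH_OPEN,np.ones((3,3))))
hull=cv2.convexHull(cnt)[:,0,:]
ctr,sz,ang,P=rect(c,hull,.008); print("base",ctr.round(4),sz,ang)
# carrier frame: +x away from robot
th=np.deg2rad(ang); cands=[th+k*np.pi/2 for k in range(4)]
yaw=min(cands,key=lambda a:abs(np.arctan2(np.sin(a-0),np.cos(a-0))))
ex=np.array([np.cos(yaw),np.sin(yaw)]); ey=np.array([-ex[1],ex[0]])
org=ctr-ex*.0075
print("yaw",yaw,"origin",org.round(4))
def tocar(p): d=np.asarray(p)[:2]-org; return np.array([d@ex,d@ey]).round(4)
red=roi&(S>100)&((H>165)|(H<8)); rc=big(red); _,rs,ra,RP=rect(c,rc,.02); print("red",rs,ra)
q=np.array([tocar(p) for p in RP]);print(" red carrier ext (z=.02)",q.min(0),q.max(0))
hm=np.zeros(roi.shape,np.uint8); cv2.fillConvexPoly(hm,hull,1); hm=cv2.erode(hm,np.ones((5,5)))>0
pl=hm&(S<32)&(V>95); pl=cv2.morphologyEx(pl.astype(np.uint8),cv2.MORPH_CLOSE,np.ones((5,5)))
pc=big(pl); pctr,ps,pa,PP=rect(c,pc,.036); print("plate",pctr,ps,pa,"carrier",tocar(pctr))
dk=roi&(S<40)&(V<85); dk[:,:]&=~hm; dk[:196]=0; dk[:,380:]=0
ac=big(cv2.morphologyEx(dk.astype(np.uint8),cv2.MORPH_CLOSE,np.ones((3,3)))); actr,as_,aa,AP=rect(c,ac,.032)
piv=org+ex*-.042+ey*.064
print("arm",actr,as_,aa,"pivot",piv,"px",proj(c,[*piv,.025]))
far=AP[np.argmax(np.linalg.norm(AP-piv,axis=1))]
d=actr-piv; phi=np.arctan2(d@ey,d@ex); print("arm ang", (-np.pi/2-phi)%(2*np.pi), "tip",far,np.linalg.norm(far-piv))
np.savez("car.npz",org=org,yaw=yaw)
E
```

```text
base [ 0.6333 -0.1641] (212.41676330566406, 148.51263427734375) 5.410046100616455
yaw 0.09442311714043757 origin [ 0.6258 -0.1648]
red (138.7574462890625, 107.4580078125) 5.2615861892700195
 red carrier ext (z=.02) [-0.0284 -0.0537] [0.1103 0.0538]
plate [ 0.61426807 -0.17379289] (127.63272094726562, 99.37152099609375) 5.9420037269592285 carrier [-0.0123 -0.0078]
arm [ 0.5280799  -0.06917433] (21.314790725708008, 118.67134857177734) 56.919822692871094 pivot [ 0.57796185 -0.1050752 ] px [367.68504809 203.46804371]
arm ang 2.2890558269592876 tip [ 0.48077069 -0.03309058] 0.12094588180883614
```

Everything checks out:
- The base, rails and plate lengths match the given sizes.
- The plate is at carrier x ≈ -12 mm, 46 mm short of home. Its y reading is skewed because the mask merged with the keeper.
- The arm angle is ≈ 2.29 rad and the tip radius is 121 mm.

Next I'll push the plate.

```bash
cat >> h.py <<'E'
from scipy.spatial.transform import Rotation as Rn
import os
if os.path.exists("car.npz"):
    _k=np.load("car.npz"); org=_k["org"]; yaw=float(_k["yaw"])
    ex=np.array([np.cos(yaw),np.sin(yaw)]); ey=np.array([-ex[1],ex[0]])
def W(x,y,z): return np.array([*(org+ex*x+ey*y),z])
def rot(w):  # tool down, tool x at world yaw w
    return (Rn.from_euler("z",w)*Rn.from_euler("x",np.pi)).as_rotvec()
def F(): return np.array(bot.current_contact_force())
E
python3 - <<'E'
from h import *
R=rot(yaw+np.pi/2)
bot.set_gripper(0.0)
bot.goto(W(-.112,0,.13),R); print(bot.current_clock(),bot.current_joints())
bot.line_to(W(-.112,0,.018),max_speed=.12); f0=F(); print(bot.current_clock(),f0)
bot.line_to(W(-.052,0,.018),max_speed=.06); print("mid",F()-f0)
x=-.052
while x<-.034:
    x+=.0015; bot.line_to(W(x,0,.018),max_speed=.03); d=F()-f0; fx=d[:2]@ex
    print(round(x,4),d.round(1), (np.array(bot.current_ee_pos())[:2]-org)@ex)
    if fx<-8: break
bot.hold(.2); print(F()-f0,bot.current_clock())
c=cam("top"); cv2.imwrite("pics/p2.png",cv2.resize(c["pixels"][130:250,330:440],None,fx=5,fy=5,interpolation=cv2.INTER_CUBIC))
E
```

```text
4.35 [-5.50070252e-01  1.15323263e-01  1.73589315e+00  1.45748322e-04
  1.29035638e+00 -2.21621099e+00]
5.4333 [-0.38216866  0.12055929  0.59019474]
mid [ 0.82384987 -0.71056609 -1.44691054]
-0.0505 [-0.5 -0.3 -1. ] -0.050562063260133766
-0.049 [1.6 0.5 0.1] -0.048947783168143834
-0.0475 [ 1.2 -1.1 -0.3] -0.04742944222053826
-0.046 [ 0.6  0.2 -1.3] -0.04593340902037724
-0.0445 [ 0.6 -0.  -1.2] -0.044422797611310946
-0.043 [ 0.9  0.6 -0.8] -0.042915881255757245
-0.0415 [-0.8 -0.6  0.4] -0.04141587426066978
-0.04 [0.3 0.3 1.1] -0.039931440492861195
-0.0385 [ 0.3 -0.3 -0.2] -0.03841749282245573
-0.037 [-0.6  0.1 -1.1] -0.03694838415342003
-0.0355 [-0.1  0.1 -0.8] -0.03541798014254619
-0.034 [ 0.5 -0.4  0. ] -0.03392243212744968
[ 1.21619905 -0.42215838 -1.2382074 ] 9.7833
```

View pics/p2.png

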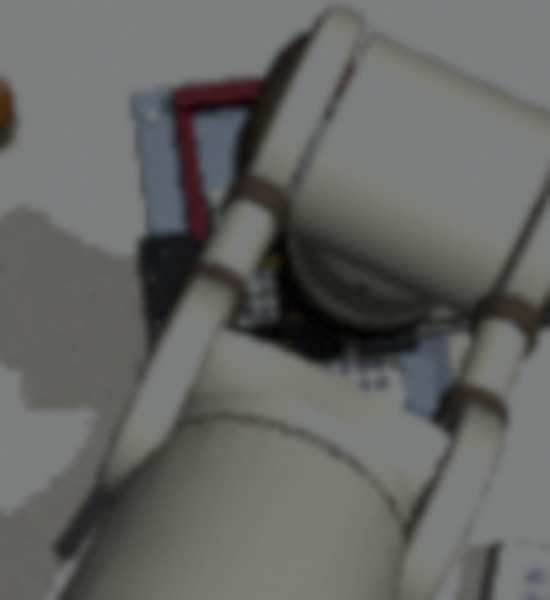

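The arm hides most of the top view, though plate wells still show near (370,375) in the crop. I'll check from the scene camera.

```bash
python3 - <<'E'
from h import *
c=cam("scene"); print(bot.current_ee_pos(),bot.current_opening(),W(-.034,0,.018),proj(c,W(-.034,0,.018)),proj(c,W(.034,0,.036)))
cv2.imwrite("pics/s2.png",cv2.resize(c["pixels"][170:300,220:380],None,fx=5,fy=4.6,interpolation=cv2.INTER_CUBIC)[:600])
E
```

```text
[ 0.59193807 -0.16803889  0.01799051] 0.002466024248368885 [ 0.59196032 -0.16803585  0.018     ] [287.52866945 238.65536992] [302.44992067 253.4234736 ]
```

View pics/s2.png

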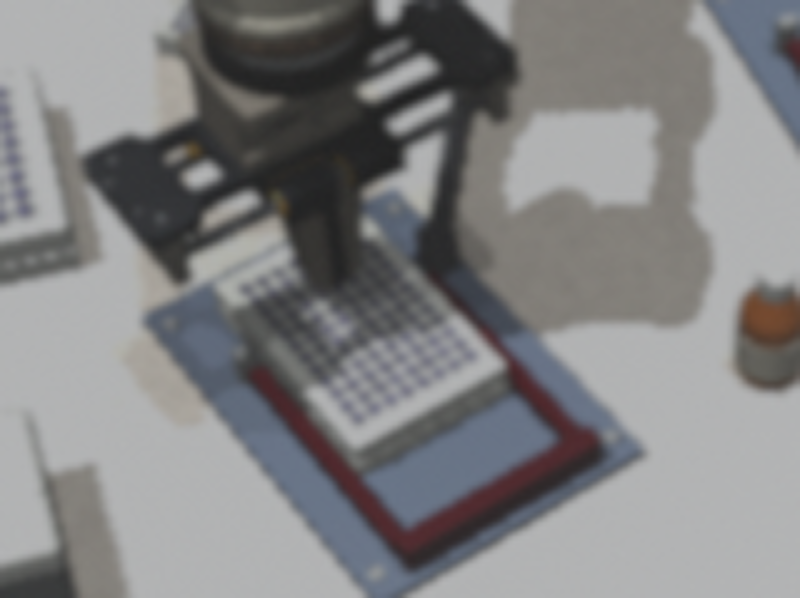

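```bash
python3 - <<'E'
from h import *
c=cam("scene")
for z in (.018,.03,.036,.045,.055): print(z,(( proj(c,W(-.034,0,z))-[220,170])*[5,4.6]).round())
for p in ((-.0123-.064,.043),(-.0123-.064,-.043),(-.0123+.064,.043),(-.0123+.064,-.043)): print(p,((proj(c,W(*p,.036))-[220,170])*[5,4.6]).round())
f=[];
for i in range(10): f.append(F()); bot.hold(.02)
print(np.mean(f,0),np.std(f,0),np.array(bot.current_effort()).round(1),bot.current_clock())
E
```

```text
0.018 [338. 316.]
0.03 [335. 303.]
0.036 [334. 296.]
0.045 [333. 286.]
0.055 [331. 274.]
(-0.0763, 0.043) [362. 206.]
(-0.0763, -0.043) [212. 283.]
(0.0517, 0.043) [510. 365.]
(0.0517, -0.043) [355. 451.]
[ 0.02621545  0.14063399 -0.08236955] [0.49766077 0.44056688 0.44591141] [ -0.  -45.  -28.6  -0.    0.1  -0. ] 10.1
```

The plate hasn't moved and there is no contact force, so the fingertip seems to sit higher than reported, hovering above the plate. I'll back out over clear bench and find the true tip height by touch and by image.

```bash
python3 - <<'E'
from h import *
bot.line_to(W(-.034,0,.07),max_speed=.15)
bot.line_to(W(-.150,0,.05),max_speed=.2)
z=.05; bot.line_to(W(-.15,0,.02),max_speed=.1); f0=np.mean([F() for _ in range(4)],0)
c=cam("scene"); print(bot.current_ee_pos(),F())
p=proj(c,W(-.15,0,.02)); print("pred tip",p)
u,v=p.astype(int); u0,v0=u-60,v-75
cv2.imwrite("pics/s3.png",cv2.resize(c["pixels"][v0:v0+100,u0:u0+120],None,fx=6,fy=6,interpolation=cv2.INTER_CUBIC)); print(u0,v0,bot.current_clock())
for z in (0,.01,.02,.03,.04,.05): print(z,((proj(c,W(-.15,0,z))-[u0,v0])*6).round())
E
```

```text
[ 0.47707495 -0.17908267  0.02033925] [ 0.48069324 -0.44411754 -0.31544315]
pred tip [263.25115648 208.26251436]
203 133 11.8417
0 [367. 481.]
0.01 [364. 466.]
0.02 [362. 452.]
0.03 [358. 437.]
0.04 [355. 422.]
0.05 [352. 406.]
```

View pics/s3.png

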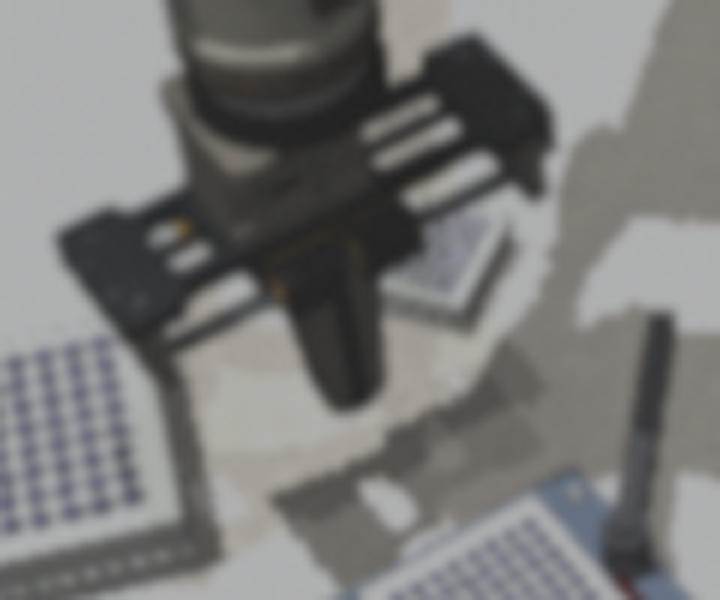

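Seen from the scene camera, the fingertip ends at crop (348,408). A tip at the reported z = 0.02 would be drawn at (362,452), so it is really at about 0.05. I'll touch the bench gently to pin this down.

```bash
python3 - <<'E'
from h import *
bot.line_to(W(-.15,0,.002),max_speed=.1); f0=np.mean([F() for _ in range(4)],0); print(f0)
z=.002
while z>-.045:
    z-=.002
    try: bot.line_to(W(-.15,0,z),max_speed=.03)
    except bot.MotionError as e: print("err",e); break
    d=F()-f0
    if abs(d[2])>3: 
        d=np.mean([F() for _ in range(3)],0)-f0
        if abs(d[2])>3: break
print(z,bot.current_ee_pos(),d,bot.current_clock())
bot.line_to(W(-.15,0,z+.012),max_speed=.1)
c=cam("scene"); print(proj(c,W(-.15,0,z+.012)))
cv2.imwrite("pics/s4.png",cv2.resize(c["pixels"][133:233,203:323],None,fx=6,fy=6,interpolation=cv2.INTER_CUBIC))
E
```

```text
[-0.19159288  0.44452752  0.39359922]
-0.04000000000000002 [ 0.47689964 -0.17921927 -0.03914011] [-2.4184347   0.6582644   6.70611216] 17.425
[265.58668547 219.72168799]
```

The tip touches the bench at a reported z of about -0.038, so the true tip height is the reported z plus 0.038. I'll check for an xy offset in the picture taken after backing off 12 mm.

View pics/s4.png

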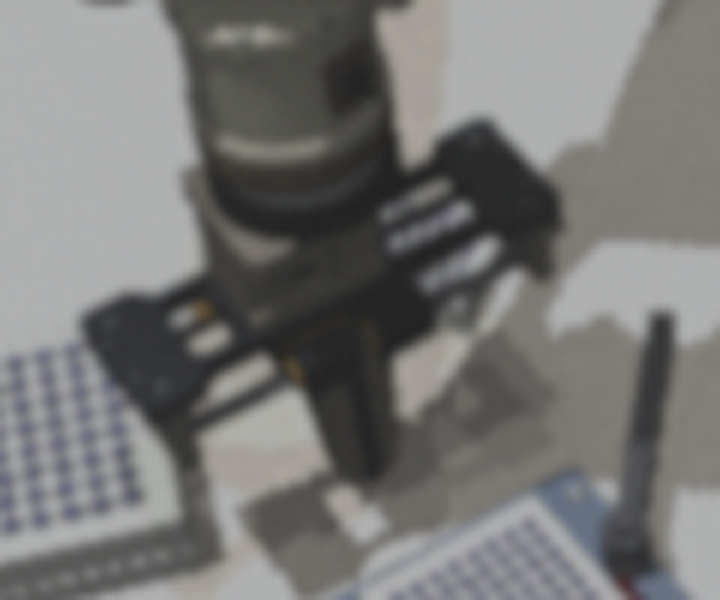

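The tip is at crop (362,480), which matches a true height of about 12 mm, and there is no meaningful xy error. I'll apply z_true = z_reported + 0.0385 and push the plate for real.

```bash
sed -i 's/^def W.*/def W(x,y,z): return np.array([*(org+ex*x+ey*y),z-DZ])\nDZ=.0385/' h.py
python3 - <<'E'
from h import *
bot.line_to(W(-.15,0,.020),max_speed=.1); f0=np.mean([F() for _ in range(4)],0)
bot.line_to(W(-.052,0,.020),max_speed=.07); print("mid",(F()-f0).round(1),bot.current_clock())
x=-.052
while x<-.025:
    x+=.0015; bot.line_to(W(x,0,.020),max_speed=.03); fx=(F()-f0)[:2]@ex
    if fx<-7:
        fx=np.mean([(F()-f0)[:2]@ex for _ in range(3)])
        if fx<-7: break
print(x,(F()-f0).round(1),bot.current_clock())
bot.line_to(W(-.085,0,.020),max_speed=.15)
bot.line_to(W(-.085,0,.075),max_speed=.2)
c=cam("scene"); print(bot.current_clock())
cv2.imwrite("pics/s5.png",cv2.resize(c["pixels"][190:300,235:355],None,fx=5,fy=5,interpolation=cv2.INTER_CUBIC))
for p in ((.098,.043),(.098,-.043),(-.03,-.043),(-.03,.043)): print(p,((proj(c,W(*p,.036+DZ))-[235,190])*5).round())
E
```

```text
mid [-0.3 -0.   1.6] 19.5417
-0.036999999999999984 [-12.2  -2.    9.8] 22.0417
22.9833
(0.098, 0.043) [493. 365.]
(0.098, -0.043) [336. 462.]
(-0.03, -0.043) [187. 271.]
(-0.03, 0.043) [339. 184.]
```

View pics/s5.png

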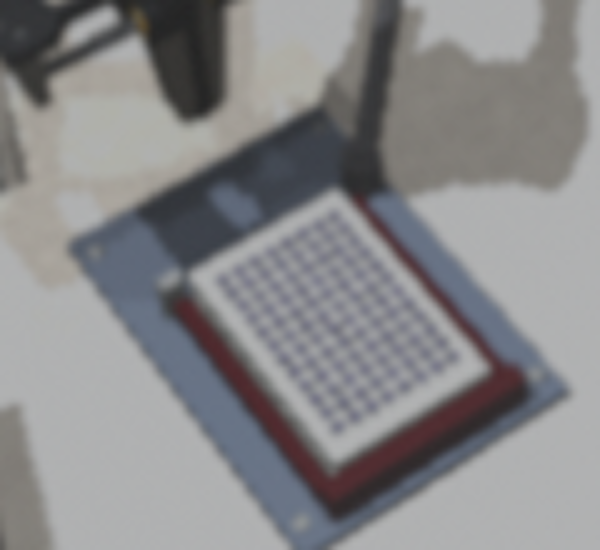

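The plate is home. Its rear corners at about (493,368) and (333,470) in the crop match the predicted home corners (493,365) and (336,462), and it lies flat. Next I'll swing the arm shut.

```bash
python3 - <<'E'
from h import *
def P(a,off,z,r=.085):
    p=-np.pi/2-a; u=np.array([np.cos(p),np.sin(p)]); n=np.array([u[1],-u[0]])
    q=np.array([-.042,.064])+r*u+off*n
    return W(*q,z), rot(yaw+np.pi/2-a)
a0=2.29
for a in (a0,1.5,.7,0): print(bot.inverse_kinematics(*P(a,.014,.015)))
bot.goto(*P(a0,.04,.075)); print(bot.current_clock(),bot.current_ee_pos())
bot.line_to(P(a0,.04,.015)[0],max_speed=.15); f0=np.mean([F() for _ in range(3)],0); print(f0)
bot.line_to(P(a0,.016,.015)[0],max_speed=.08); print((F()-f0).round(1))
for a in np.linspace(a0,.1,12)[1:]:
    p,R=P(a,.014,.015); bot.line_to(p,R,max_speed=.09)
    d=F()-f0
    if np.linalg.norm(d)>15: print("abort",a,d); break
print(a,d.round(1),bot.current_clock())
E
```

```text
[-0.31796347  0.27007398  1.89864132  0.          0.97287735  0.30681708]
[-4.51524596e-01  2.33495880e-01  1.94399121e+00 -4.44089210e-16
  9.64105564e-01 -6.16744040e-01]
[-5.33917580e-01  3.26317927e-01  1.82665207e+00 -4.44089210e-16
  9.88622661e-01 -1.49913702e+00]
[-0.52242451  0.45467682  1.65286558  0.          1.03405026 -2.18764396]
25.1583 [ 0.53233129 -0.02302954  0.03630245]
[0.13493452 0.57347686 1.34055399]
[-0.5  0.7 -3. ]
0.1 [ 0.5 -0.  -1.6] 30.0167
```

```bash
python3 - <<'E'
from h import *
def P(a,off,z,r=.085):
    p=-np.pi/2-a; u=np.array([np.cos(p),np.sin(p)]); n=np.array([u[1],-u[0]])
    return W(*(np.array([-.042,.064])+r*u+off*n),z), rot(yaw+np.pi/2-a)
f0=np.mean([F() for _ in range(4)],0); a=.1
while a>-.08:
    a-=.015; p,R=P(a,.014,.015); bot.line_to(p,R,max_speed=.03)
    fx=(F()-f0)[:2]@ex
    if fx<-6:
        fx=np.mean([(F()-f0)[:2]@ex for _ in range(3)])
        if fx<-6: break
print(a,fx,bot.current_clock())
bot.line_to(P(a,.045,.015)[0],max_speed=.12)
bot.line_to(P(a,.045,.09)[0],max_speed=.2)
c=cam("scene"); print(bot.current_clock())
cv2.imwrite("pics/s6.png",cv2.resize(c["pixels"][180:290,225:345],None,fx=5,fy=5,interpolation=cv2.INTER_CUBIC))
for n,q in dict(piv=(-.042,.064),tip=(-.042,-.056),keeper=(-.0325,-.0515)).items(): print(n,((proj(c,W(*q,.032+DZ))-[225,180])*5).round())
E
```

```text
0.010000000000000009 -6.60715580539119 31.5167
32.5
piv [411. 203.]
tip [202. 322.]
keeper [220. 331.]
```

View pics/s6.png

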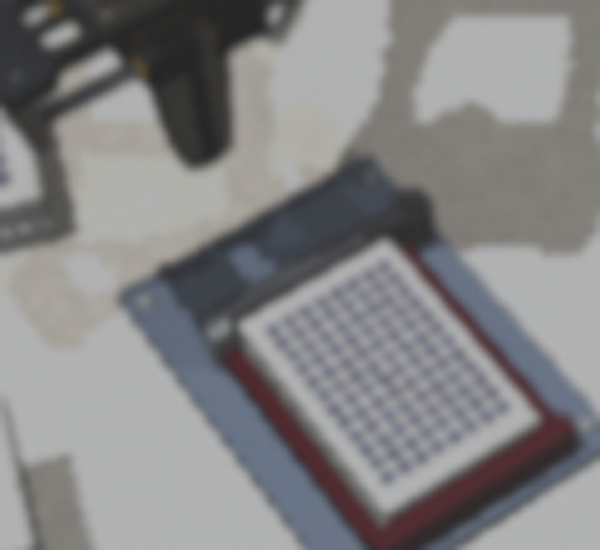

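The arm now lies across the open end, from its boss at about (410,215) to the keeper at about (217,330). The plate is still home and the robot is clear. Handing in.

```bash
python3 - <<'E'
from h import *
import pickle
c=cam("scene"); o=pickle.load(open("scene0.pkl","rb"))
d=cv2.absdiff(c["pixels"],o["pixels"]).max(2)
for n,(a,b,e,f) in dict(empty=(150,225,360,445),empty_arm=(130,165,408,425),jar=(145,190,472,505),tipbox=(258,312,170,236),vial=(228,254,364,384)).items(): print(n,(d[a:b,e:f]>30).mean().round(3))
bot.job_done(); print(bot.current_clock())
E
```

```text
empty 0.0
empty_arm 0.0
jar 0.0
tipbox 0.0
vial 0.0
the job is handed in; nothing more can be done
the job is handed in; nothing more can be done
```

I pushed the middle-sized plate home in the loaded carrier and swung that carrier's arm shut against its keeper. The job is handed in; the clock read 32.5 s just before, against the 45 s limit.

- **Plate:** the first push did nothing. The fingertip sits about 38 mm higher than its reported position, so it passed over the plate without touching it. I touched the bench gently with the fingertip (about 7 N) to measure that offset, corrected for it and pushed again. I stopped when the force rose to about 12 N at the rear stop. In the picture the plate's corners were within about 2 pixels of the home position, and it lay flat.
- **Swing arm:** it went from about 2.29 rad to its hard stop, where I stopped at about 7 N with roughly 0.01 rad commanded. The last picture shows it across the open end at the keeper, with the plate still home and the robot clear.
- **Other things on the bench:** before-and-after pictures showed no change at the empty carrier, its arm, the vial, the jar or the tip box.
- **Unexplained readings:** the final plate push also showed about 10 N upward on the tool. I saw no sign that the plate lifted. I also did not find out why the reported height was wrong.

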